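# Grease the polishing spindle

## Robot

A 7-joint arm with a two-finger parallel gripper is mounted at the origin on the work surface. World frame = base frame: x ahead of the robot, y to its left, z up, the work surface at z = 0. Lengths are in m, angles in rad, forces in N, time in s.
With the tool pointing down it reaches from about 0.425 to 0.875 m from the base axis. Payload 4.7 kg.
Tool frame: the origin (TCP) lies midway between the tips of the shut fingers; the grasp point (between the pads) lies 19 mm behind it; z points along the fingers, y is the direction in which the jaws open and shut (so a half turn about z gives the same grasp; the last joint's range is limited). The gripper opens to 87 mm and grips with 3 to 60 N. Pads are 19 mm wide; open, the fingers measure 117 mm over their backs; the gripper's body (75 mm by 190 mm) begins 51 mm behind the grasp point.
Start: joints at [1.261, 0.321, -0.07, 1.45, 0.023, 1.371, -0.057], TCP at [0.207, -0.616, 0.19] pointing down, gripper open.
Joint ranges: [-2.86, 2.86], [-0.3, 2.09], [-1.38, 1.24], [0.06, 2.45], [-1.56, 4.7], [0.09, 2.05], [-2.69, 2.69]. Speed limits (rad/s): [2.57, 2.57, 3.14, 3.14, 3.14, 3.14, 3.14].

## Interface

Orientations are given as a rotation vector (axis times angle).
In Python, from bench import get_state, eyes, job gives the robot as it stands. The module is installed in compiled form; this text tells all that it offers.
- The arm moves only by the shell command python3 -m jog 'ROWS' [FORCE]. ROWS is JSON, a list that holds one entry, the list of rows, each a list of 5 numbers: the opening, from 0 (shut) to 1 (fully open), then the shift along the tool's x, y, z in units of 40 mm (1.0 is 40 mm), then the turn about the tool's z in units of 5 degrees (1.0 is 5 degrees). In form: [[[jaw, dx, dy, dz, turn], ...]]. A call has 1 to 10 rows; each row shifts and turns the commanded pose from where the row before left it, along the tool's axes as they then stand; what a row does not reach is not made up. A row lasts 1/8 s, in which the tool goes at most 62.5 mm and 10.7 degrees, less where a joint would pass 70% of its speed; a pose out of reach is approached as far as the arm can. A call is refused whole if a number of a shift passes 1 or a number of a turn 1, either way. A call with a gripper value outside its range is refused whole. The fingers move at their own pace and stop on an object; FORCE is the grip in N (left out, the last holds). Time passes only in rows, so rows that do not move let the fingers close. It gives the time, the measured TCP pose, the force and the opening at its end, in the units of the state.
- get_state(): the state, without advancing time (a new reading comes with each control period).
- eyes.get_image(name): name is "scene" or "top"; returns (picture, depth): 400x640x3 uint8, red, green, blue; 400x640 float32, m along the optical axis (not along the pixel's ray), 0 where there is no reading.
- eyes.camera_params(name): a dict with "camera_matrix" (3x3 intrinsics, pixels), "k1" (the pictures are not rectified: a ray, as slopes to the right and down, at radius r is drawn at 1 + k1 r^2 times it, then the intrinsics apply), "pose" (4x4, takes a point from camera to world coordinates). Camera axes: x right, y down, z forward; pixel columns grow to the right and rows downward; lengths in m; the calibration is good to about 2 mm. A picture is of the moment at which its call begins. camera_params takes no time and is no camera call.
- job.close_job(): hands the job in, once; it reports no verdict.
The state is a dict: "time": time; "joint_positions": joint angles; "qd": joint speeds; "joint_torque": joint torques, N m; "position": TCP position; "tool_rot": TCP orientation; "ft_force": force on the tool from outside, world axes, zero at the start; "torque": the same for the moment, N m; "grip_width": opening from 0.0 (shut) to 1.0 (fully open).
Only numpy, scipy, OpenCV 4.12 (cv2) and the standard library are available. Lean on these libraries where they do the work, as an engineer would, in place of code of your own. Each camera call takes 0.05 s, during which the arm holds its last target. There are 200 camera calls.

## Task

Grease the bearings of the polishing spindle: push the yellow lever of the line cock round until it lies in line with the copper pipe, then pump the lubricator's black spring plunger with full strokes until the orange indicator pin has popped fully out of its brass gland. Do not touch the pin itself, let the plunger come right back up at the end, and pick nothing up or shift anything else on the bench.

Things in the scene. Friction and masses are not known exactly. Their poses are not given: they have to be found in the camera images.
- spindle: green cast base, 200 x 400 x 12 mm, bolted down, carrying all below. Origin on the bench, 10 mm to +y of the base's middle; own x to the back (away from the robot at yaw 0), y along the shaft to the felt wheel, z up. On it, own x, y: pump (-0.05, -0.15), cock (-0.05, -0.07), distributor block with the pin (-0.05, 0.04); an 8 mm copper pipe joins them along own y, 46 mm above the bench
- cock (a joint): angle of the cock's lever (rad): 0 = shut, square to the pipe, pointing to the base's own -x (starts at 0 to 0.3); 1.571 = open at its stop, in line with the pipe, pointing to the base's own +y. It opens clockwise seen from above. 1.5 N at the grip moves it; it stays where it is left. While shut, the plunger is locked by the closed line; it is free above 1.3
- cock_pivot (a point): point on the lever's vertical turning axis, at the height of the lever's centre line (94 mm above the bench)
- lever_grip (a point): on the centre line of the lever's yellow round grip, 52 mm from the turning axis; the grip is 16 mm thick (86 to 102 mm above the bench), 22 to 68 mm from the axis; 36 mm of free height to the pipe below
- plunger (a joint): how far the plunger is pressed (m): 0 = up, 0.020 = down on its stop. Pressed slowly it takes 5 N at the top and about 8 N at the bottom, and 6 N more per 0.1 m/s. Only full strokes deliver: less than about 16 mm gives nothing, and the plunger must come right up between strokes, which it does by its spring in 0.3 s once the finger lifts
- plunger_top (a point): centre of the flat top of the plunger's black mushroom knob (33 mm flat, 40 mm across, 14 mm thick), 146 mm above the bench when up; the knob moves straight down
- pin_out (a joint): how far the orange indicator pin stands out (m): 0 at the start, 0.013 to 0.021 when fully out. It stays down through the first full strokes, may lift up to 9 mm in the last but one and comes fully out in the last; the line may be part charged, so about 3 to 6 full strokes are needed. It then stays out; more strokes change nothing
- indicator: the orange indicator pin, 10 mm in diameter, upright in a brass gland 22 mm across on top of the distributor block. Origin on its axis, 1 mm below its top; the gland's rim is 74 mm above the bench
- vase: slim red lacquered vase, 62 mm across, 170 mm high, standing loose at the left or right end of the base. Origin under its centre
- caddy: moss-green lacquered tea caddy with a brass knob, 79 mm across, 106 mm high, standing loose at the right or left end of the base. Origin under its centre
- burnisher: brass burnisher with dark wooden handle and rounded tip, 167 mm long, 18 mm thick, lying loose in front of the base. Origin on the bench under its middle, own y along it towards the tip
- slip: grey slate sharpening slip, 38 x 105 x 11 mm, lying loose in front of the base. Origin under its centre
- shell_tray: wooden tray of mother-of-pearl blanks, 200 x 140 x 30 mm, loose at the right of the bench. Origin under its centre
- guard_top (a point): middle of the top of the grey belt guard, 140 mm above the bench. Other tall parts of the machine: two bearings 128 mm and felt wheel 155 mm high on the shaft line (own x 0.045, own y 0.025 to 0.24), amber grease reservoir 108 mm high, 66 mm across, 80 mm behind the pump; distributor block 62 mm high

How it is judged:
By the outcome, as a careful person would: the job done as asked, in the order asked, and still so for the second after the job is handed in, with the robot touching nothing.
It also fails if it takes over 48 s, if anything falls off the work surface, if the arm or the gripper's body presses on something with over 40 N, if the wrist force passes 120 N, or if a joint passes its speed limit or range.

## Working session

There is one attempt and no reset: what is moved stays moved. The work goes in short steps, Python scripts to look and compute and a shell command to move; the robot and the scene stay as the last step left them, time stands still between calls to the robot, and variables do not carry over. Pictures are saved under pics/ and viewed, about 8 in all and at most 12, crops included, and the job is handed in when it is done.

```bash
mkdir -p pics; cat > h.py <<'E'
import numpy as np, cv2
from bench import get_state, eyes, job
from scipy.spatial.transform import Rotation as R
def grab(n):
    im,d=eyes.get_image(n); return im,d,eyes.camera_params(n)
def save(im,f,crop=None,s=1):
    if crop: u0,v0,u1,v1=crop; im=im[v0:v1,u0:u1]
    cv2.imwrite('pics/'+f,cv2.resize(im[:,:,::-1],None,fx=s,fy=s))
def ray(p,u,v):
    K=p['camera_matrix']; pts=cv2.undistortPoints(np.array([[[u,v]]],float),np.array(K),np.array([p['k1'],0,0,0.]))[0,0]
    return np.array([pts[0],pts[1],1.])
def at_depth(p,d,u,v):
    T=np.array(p['pose']); return T[:3,:3]@(ray(p,u,v)*d[int(v),int(u)])+T[:3,3]
def at_z(p,u,v,z):
    T=np.array(p['pose']); r=T[:3,:3]@ray(p,u,v); return T[:3,3]+r*(z-T[2,3])/r[2]
def cloud(p,d):
    K=np.array(p['camera_matrix']); vv,uu=np.mgrid[0:400,0:640]
    q=cv2.undistortPoints(np.stack([uu.ravel(),vv.ravel()],1).astype(float)[:,None],K,np.array([p['k1'],0,0,0.]))[:,0]
    T=np.array(p['pose']); P=np.c_[q,np.ones(len(q))]*d.ravel()[:,None]
    return (P@T[:3,:3].T+T[:3,3]).reshape(400,640,3)
E
python3 - <<'E'
from h import *
for n in('scene','top'):
    im,d,p=grab(n); save(im,n+'0.png'); np.savez(n+'0.npz',im=im,d=d); print(n,np.round(p['pose'],3).tolist(),p['camera_matrix'],p['k1'])
s=get_state(); print({k:np.round(v,3).tolist() for k,v in s.items()}); print(R.from_rotvec(s['tool_rot']).as_matrix().round(3))
E
```

```text
scene [[0.298, 0.655, -0.694, 1.25], [0.954, -0.198, 0.224, -0.353], [0.009, -0.73, -0.684, 0.814], [0.0, 0.0, 0.0, 1.0]] [[383.27585578   0.         317.07512505]
 [  0.         383.27585578 198.89332083]
 [  0.           0.           1.        ]] -0.09111032780380093
top [[0.026, -0.985, 0.17, 0.278], [-0.999, -0.021, 0.028, -0.138], [-0.024, -0.171, -0.985, 1.436], [0.0, 0.0, 0.0, 1.0]] [[497.99855228   0.         317.20609467]
 [  0.         497.99855228 194.2044471 ]
 [  0.           0.           1.        ]] -0.01394588327941073
{'time': 0.1, 'joint_positions': [1.261, 0.322, -0.07, 1.452, 0.023, 1.371, -0.057], 'qd': [0.0, -0.002, -0.0, -0.003, -0.001, -0.0, -0.001], 'joint_torque': [-0.0, -49.257, -0.406, -31.34, -0.064, 0.039, 0.0], 'position': [0.207, -0.616, 0.189], 'tool_rot': [-3.099, -0.506, 0.001], 'ft_force': [0.435, 0.876, -0.431], 'torque': [-0.008, 0.03, -0.01], 'grip_width': 0.998}
[[ 0.948  0.318 -0.001]
 [ 0.318 -0.948  0.002]
 [-0.    -0.002 -1.   ]]
```

View pics/top0.png

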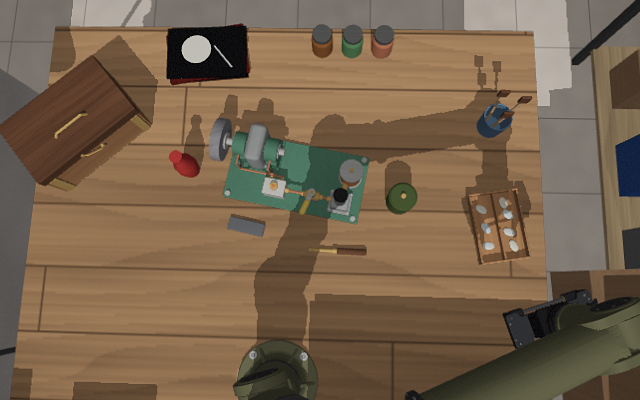

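View pics/scene0.png

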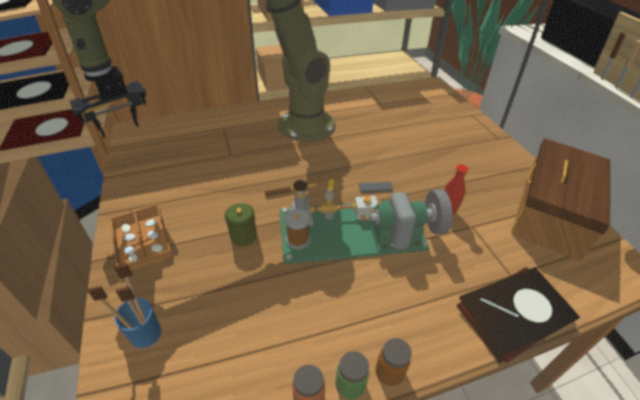

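The top view shows the pump knob near (341,196), the lever near (307,203), the distributor block near (273,186), the vase at the left and the caddy at the right. Next I'll measure these in 3D.

```bash
python3 - <<'E'
from h import *
z=np.load('top0.npz'); im,d=z['im'],z['d']; p=eyes.camera_params('top'); C=cloud(p,d)
save(im,'top0c.png',(200,110,440,270),3.3)
hsv=cv2.cvtColor(im,cv2.COLOR_RGB2HSV); H,S,V=[hsv[...,i].astype(int) for i in range(3)]
win=np.zeros((400,640),bool); win[110:235,205:375]=1
g=win&(H>65)&(H<90)&(S>90)&(C[...,2]<.03); pts=C[g]; print('base n',g.sum(),'z',np.median(pts[:,2]))
q=np.array([at_z(p,u,v,.012)[:2] for v,u in zip(*np.nonzero(g))]).astype(np.float32)
r=cv2.minAreaRect(q); print('rect',r,cv2.boxPoints(r))
for nm,m in dict(knob=win&(C[...,2]>.13)&(V<60)&(np.arange(640)[None]>320),lever=win&(C[...,2]>.075)&(C[...,2]<.112)&(H>18)&(H<32)&(S>120)&(np.arange(640)[None]>290)&(np.arange(640)[None]<325)&(np.arange(400)[:,None]>180),orange=win&(H<18)&(S>140)&(C[...,2]>.066)&(C[...,2]<.1)&(np.arange(640)[None]<290)&(np.arange(640)[None]>255)).items():
    v,u=np.nonzero(m); print(nm,m.sum(), (u.mean(),v.mean(),u.min(),u.max(),v.min(),v.max()) if len(u) else '', np.median(C[m],0) if len(u) else '', C[m].min(0) if len(u) else '',C[m].max(0) if len(u) else '')
E
```

```text
base n 3274 z 0.013108513920967235
rect ((0.5752548575401306, -0.03283010423183441), (0.39451807737350464, 0.1958601176738739), 79.46239471435547) [[ 0.44290146 -0.20885286]
 [ 0.63545847 -0.24467191]
 [ 0.7076082   0.14319265]
 [ 0.51505125  0.1790117 ]]
knob 169 (np.float64(340.32544378698225), np.float64(195.14201183431953), np.int64(334), np.int64(347), np.int64(188), np.int64(202)) [ 0.4999542  -0.161264    0.14645966] [ 0.48166051 -0.17946128  0.13623311] [ 0.51926119 -0.14513453  0.15383787]
lever 93 (np.float64(304.60215053763443), np.float64(205.86021505376345), np.int64(299), np.int64(314), np.int64(191), np.int64(214)) [ 0.47472403 -0.06527289  0.10144581] [ 0.453726   -0.09037222  0.07641004] [ 0.51686063 -0.05189639  0.10804301]
orange 12 (np.float64(272.5833333333333), np.float64(184.16666666666666), np.int64(269), np.int64(274), np.int64(171), np.int64(187)) [0.53630291 0.02479955 0.0763567 ] [0.52996008 0.02175095 0.07336898] [0.57607367 0.03761092 0.08052507]
```

View pics/top0c.png

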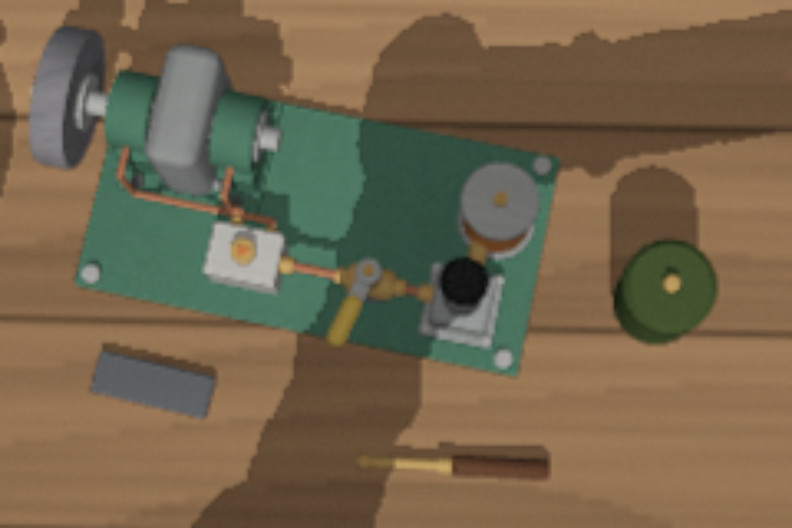

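Base yaw comes out at about -0.184. The predicted knob (0.500,-0.161) and pin (0.535,0.026) both match their measured points. I put the pivot at about (0.515,-0.083) and the lever at about 0.25 rad. I'll shut the jaws, turn the tool to match the lever, and travel to above it.

```bash
python3 -m jog '[[[0,0,0,-0.1,-1],[0,0,0,-0.1,-1],[0,0,0,-0.1,-1],[0,0,0,-0.1,-1],[0,0,0,-0.1,-1],[0,0,0,-0.1,-1],[0,0,0,-0.1,-1],[0,0,0,-0.1,-1],[0,0,0,-0.1,-1],[0,0,0,0,-0.2]]]' 20
python3 -m jog '[[[0,0.5,0,0,0],[0,0.9,0,0,0],[0,0.9,0,0,0],[0,1,0,0,0],[0,1,0,0,0],[0,1,0,0,0],[0,1,0,0,0],[0,1,0,0,0],[0,1,0,0,0],[0,1,0,0,0]]]'
python3 -m jog '[[[0,1,0,0,0],[0,1,0,0,0],[0,1,0,0,0],[0,0.8,0,0,0],[0,0.8,0,0,0],[0,0.5,0,0,0],[0,0.2,0,0,0],[0,0,0,0,0],[0,0,0,0,0]]]'
cat > st.py <<'E'
from h import *
s=get_state(); M=R.from_rotvec(s['tool_rot']).as_matrix(); P=np.array(s['position'])
print('t',s['time'],'P',P.round(4),'F',np.round(s['ft_force'],1),'xang',np.degrees(np.arctan2(M[1,0],M[0,0])).round(1),'zdir',M[:,2].round(3),'w',s['grip_width'])
for n,t in dict(pivot=(.515,-.0826),knob=(.500,-.161),pin=(.535,.0255)).items():
    print(n,'in tool xy mm',(M[:2,:2].T@(np.array(t)-P[:2])*1000).round(1))
E
python3 st.py
```

```text
time: 1.35
position: [0.2067, -0.6162, 0.2259]
tool_rot: [-2.656, -1.677, -0.0]
ft_force: [-0.2, 0.0, 0.4]
grip_width: 0.017
time: 2.6
position: [0.3669, -0.279, 0.2259]
tool_rot: [-2.657, -1.676, 0.0]
ft_force: [1.0, -0.3, -0.2]
grip_width: 0.005
time: 3.72
position: [0.4573, -0.09, 0.2259]
tool_rot: [2.658, 1.675, -0.001]
ft_force: [0.3, -0.2, 0.1]
grip_width: 0.005
t 3.725 P [ 0.4573 -0.09    0.2259] F [ 0.3 -0.2  0.1] xang 64.4 zdir [-0. -0. -1.] w 0.004788995513464869
pivot in tool xy mm [31.6 48.9]
knob in tool xy mm [-45.6  69.2]
pin in tool xy mm [137.8  20.3]
```

```bash
python3 -m jog '[[[0,0,0,0.6,0],[0,0,0,0.8,0],[0,0,0,0.8,0],[0,0,0,0.7,0],[0,0,0,0.4,0],[0,0,0,0.2,0],[0,0,0,0,0],[0,0,0,0,0]]]'
python3 - <<'E'
from h import *
im,d,p=grab('scene'); save(im,'s1.png',(230,130,430,260),4)
E
python3 st.py
```

```text
time: 4.72
position: [0.4585, -0.0891, 0.087]
tool_rot: [2.655, 1.677, 0.001]
ft_force: [-0.5, 0.0, -0.1]
grip_width: 0.004
t 4.775 P [ 0.4585 -0.0891  0.087 ] F [-0.5  0.9 -0.2] xang 64.5 zdir [ 0.002 -0.001 -1.   ] w 0.004867409668164852
pivot in tool xy mm [30.2 48.2]
knob in tool xy mm [-47.   68.4]
pin in tool xy mm [136.4  19.8]
```

View pics/s1.png

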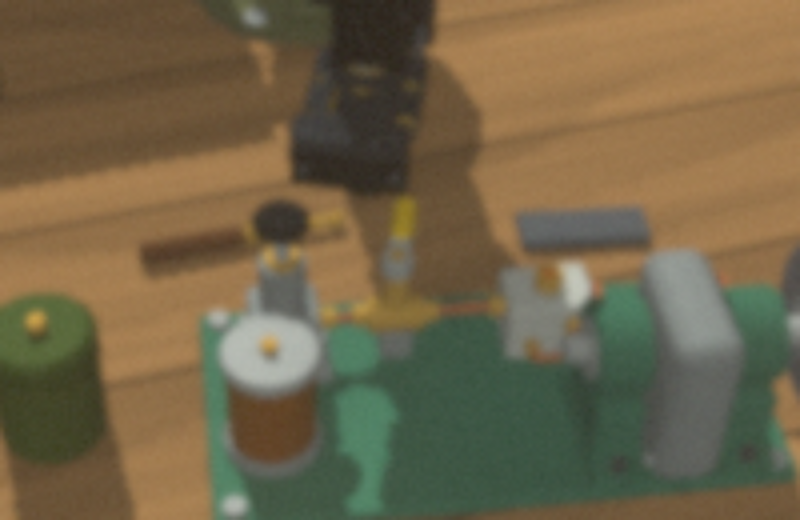

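The view is consistent: the gripper body hides the fingers at crop (350,150), the lever tip is at (405,205), and the wrist clears the knob. Now I'll push along the arc, turning the tool with the lever.

```bash
python3 -m jog '[[[0,0.16,-0.03,0,0],[0,0.16,-0.02,0,0],[0,0.111,-0.033,0,1],[0,0.111,-0.033,0,1],[0,0.111,-0.033,0,1],[0,0.111,-0.033,0,1],[0,0.111,-0.033,0,1],[0,0.111,-0.033,0,1],[0,0.111,-0.033,0,1],[0,0.111,-0.033,0,1]]]'; python3 st.py
python3 -m jog '[[[0,0.111,-0.033,0,1],[0,0.111,-0.033,0,1],[0,0.111,-0.033,0,1],[0,0.111,-0.033,0,1],[0,0.111,-0.033,0,1],[0,0,0,0,0]]]'; python3 st.py
```

```text
time: 6.02
position: [0.4778, -0.0432, 0.0863]
tool_rot: [3.07, 0.665, 0.0]
ft_force: [-0.1, 0.2, -0.1]
grip_width: 0.003
t 6.025 P [ 0.4778 -0.0432  0.0863] F [-0.1  0.2 -0.1] xang 24.4 zdir [ 0. -0. -1.] w 0.003163726673013457
pivot in tool xy mm [17.6 51.2]
knob in tool xy mm [-28.5 116.4]
pin in tool xy mm [ 80.5 -38.9]
time: 6.78
position: [0.4976, -0.0313, 0.0862]
tool_rot: [-3.141, 0.009, -0.0]
ft_force: [0.3, -0.1, 0.7]
grip_width: 0.004
t 6.775 P [ 0.4976 -0.0313  0.0862] F [ 0.3 -0.1  0.7] xang -0.3 zdir [ 0.  0. -1.] w 0.00395168562707614
pivot in tool xy mm [17.7 51.2]
knob in tool xy mm [  3.2 129.7]
pin in tool xy mm [ 37.1 -57. ]
```

```bash
python3 -m jog '[[[0,0.111,-0.033,0,1],[0,0.111,-0.033,0,1],[0,0,0,0,0]]]'; python3 st.py
python3 - <<'E'
from h import *
im,d,p=grab('scene'); save(im,'s2.png',(250,130,410,240),5)
E
```

```text
time: 7.15
position: [0.5062, -0.0296, 0.0861]
tool_rot: [-3.129, 0.282, 0.0]
ft_force: [-0.0, -1.0, -0.7]
grip_width: 0.005
t 7.15 P [ 0.5062 -0.0296  0.0861] F [-0.  -1.  -0.7] xang -10.3 zdir [-0.  0. -1.] w 0.0051137639213798035
pivot in tool xy mm [18.1 50.6]
knob in tool xy mm [ 17.3 130.4]
pin in tool xy mm [ 18.5 -59.3]
```

View pics/s2.png

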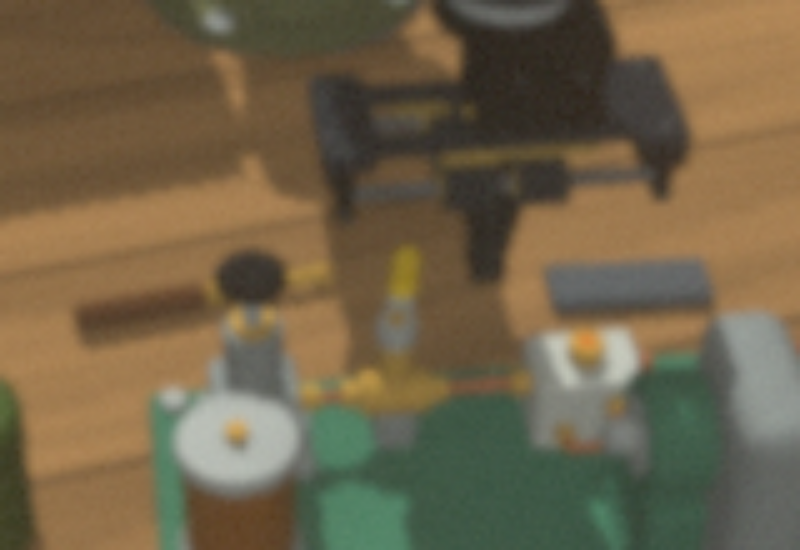

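The lever (408,250) hasn't moved, although the finger tip (485,275) has gone past it. I'll check the geometry before moving again.

```bash
python3 - <<'E'
from h import *
im,d,p=grab('scene'); T=np.array(p['pose']); 
def proj(X):
    c=T[:3,:3].T@(np.array(X)-T[:3,3]); return cv2.projectPoints(c[None],np.zeros(3),np.zeros(3),np.array(p['camera_matrix']),np.array([p['k1'],0,0,0.]))[0].ravel().round(1)
crop=lambda q:((q-np.array([250,130]))*5).round()
tc=get_state()['position']
for n,X in dict(tcp=tc,pivot=(.515,-.0826,.094),knob=(.5,-.161,.146),pin=(.535,.0255,.075),res=(.5+.08*.983,-.161-.08*.183,.108)).items(): print(n,crop(proj(X)))
C=cloud(p,d)
for n,(cu,cv) in dict(levertip=(405,262),lever=(402,285),hub=(398,318),knob=(250,270),pin=(586,342),fing=(485,265),res=(215,445)).items():
    u,v=250+cu//5,130+cv//5; print(n,C[v,u].round(3))
z=np.load('top0.npz'); p=eyes.camera_params('top')
for n,(cu,cv),zz in [('tip',(337,338),.1),('hub',(369,270),.1),('knob',(464,282),.146),('pin',(243,250),.075)]:
    print('top',n,at_z(p,200+cu/3.3,110+cv/3.3,zz).round(4),at_depth(p,z['d'],200+cu/3.3,110+cv/3.3).round(4))
E
```

```text
tcp [477. 309.]
pivot [393. 328.]
knob [248. 266.]
pin [584. 338.]
res [263. 423.]
levertip [ 0.471 -0.061  0.102]
lever [ 0.488 -0.07   0.1  ]
hub [ 0.516 -0.082  0.104]
knob [ 0.506 -0.161  0.148]
pin [0.537 0.025 0.075]
fing [ 0.516 -0.031  0.128]
res [ 0.58  -0.202  0.1  ]
top tip [ 0.458  -0.0602  0.1   ] [ 0.4584 -0.0601  0.0975]
top hub [ 0.5153 -0.0849  0.1   ] [ 0.5147 -0.0851  0.103 ]
top knob [ 0.499  -0.1626  0.146 ] [ 0.4988 -0.1626  0.1472]
top pin [0.5345 0.023  0.075 ] [0.5344 0.0229 0.0757]
```

```bash
python3 - <<'E'
from h import *
im,d,p=grab('scene'); C=cloud(p,d)
g=im.max(2)
for v in range(168,196): print(v,[(u,int(g[v,u]),C[v,u].round(3).tolist()) for u in (345,347,349)])
for n in('top',):
    im,d,p=grab(n); save(im,'t2.png',(220,130,380,240),5)
E
```

```text
168 [(345, 56, [0.541, -0.051, 0.204]), (347, 55, [0.542, -0.046, 0.204]), (349, 58, [0.544, -0.041, 0.204])]
169 [(345, 54, [0.54, -0.05, 0.2]), (347, 55, [0.544, -0.047, 0.202]), (349, 59, [0.543, -0.041, 0.2])]
170 [(345, 54, [0.541, -0.051, 0.197]), (347, 55, [0.543, -0.046, 0.197]), (349, 50, [0.544, -0.041, 0.197])]
171 [(345, 53, [0.542, -0.051, 0.195]), (347, 56, [0.54, -0.045, 0.192]), (349, 51, [0.515, -0.028, 0.169])]
172 [(345, 48, [0.515, -0.039, 0.168]), (347, 56, [0.518, -0.034, 0.169]), (349, 55, [0.517, -0.028, 0.167])]
173 [(345, 52, [0.517, -0.039, 0.166]), (347, 53, [0.516, -0.033, 0.163]), (349, 54, [0.517, -0.028, 0.163])]
174 [(345, 52, [0.516, -0.039, 0.161]), (347, 52, [0.518, -0.034, 0.162]), (349, 53, [0.519, -0.029, 0.162])]
175 [(345, 52, [0.518, -0.04, 0.16]), (347, 54, [1.25, -0.353, 0.814]), (349, 53, [0.517, -0.028, 0.156])]
176 [(345, 52, [0.516, -0.039, 0.155]), (347, 55, [0.514, -0.032, 0.152]), (349, 54, [0.516, -0.027, 0.152])]
177 [(345, 51, [0.516, -0.038, 0.151]), (347, 50, [0.518, -0.033, 0.151]), (349, 54, [0.517, -0.027, 0.149])]
178 [(345,
[... 1251 characters left out ...]
, -0.001]), (349, 118, [0.406, 0.026, -0.003])]
190 [(345, 110, [0.41, 0.011, 0.0]), (347, 110, [0.411, 0.017, -0.001]), (349, 111, [0.411, 0.024, -0.002])]
191 [(345, 110, [0.416, 0.008, 0.002]), (347, 106, [0.418, 0.014, 0.002]), (349, 112, [0.418, 0.021, 0.0])]
192 [(345, 107, [0.419, 0.007, 0.001]), (347, 105, [0.419, 0.014, -0.001]), (349, 104, [0.421, 0.02, -0.001])]
193 [(345, 106, [0.424, 0.005, 0.001]), (347, 104, [0.424, 0.012, -0.001]), (349, 103, [0.425, 0.019, -0.002])]
194 [(345, 105, [0.428, 0.004, 0.001]), (347, 102, [0.429, 0.01, 0.0]), (349, 103, [0.43, 0.016, -0.0])]
195 [(345, 103, [0.434, 0.001, 0.003]), (347, 101, [0.436, 0.007, 0.002]), (349, 103, [0.436, 0.014, 0.0])]
```

View pics/t2.png

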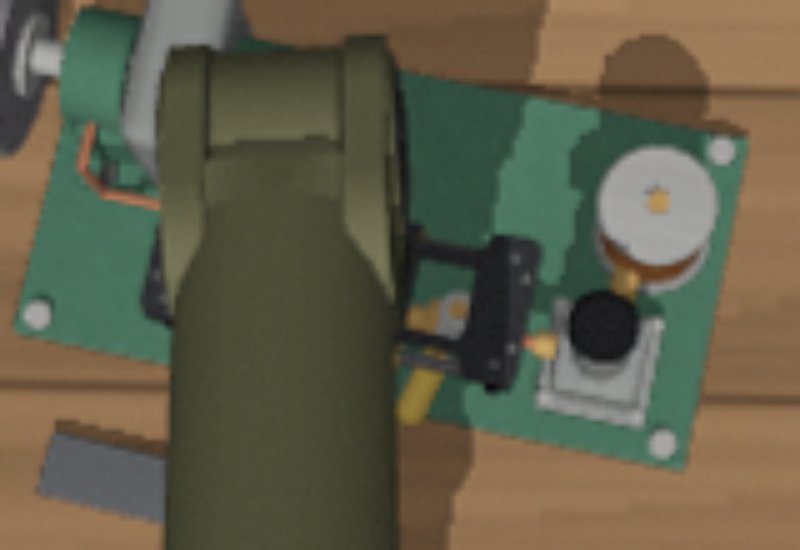

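The depth image puts the finger tips at z≈0.119 and the body at about 0.19. The reported TCP z is 0.086, so the hand is really about 33 mm higher than reported and passed over the lever. I'll check the start picture to see whether this offset is constant.

```bash
python3 - <<'E'
from h import *
z=np.load('scene0.npz'); p=eyes.camera_params('scene'); C=cloud(p,z['d']); g=z['im'].max(2)
m=(g<70)&(np.hypot(C[...,0]-.207,C[...,1]+.616)<.085)&(C[...,2]>.12)&(C[...,2]<.36)
P=C[m]; 
h=np.histogram(P[:,2],bins=np.arange(.12,.37,.01)); print(list(zip(h[1].round(2),h[0])))
lo=P[P[:,2]<np.percentile(P[:,2],6)]; print(lo.round(3)[:12])
im,d,p=grab('scene'); C=cloud(p,d); g=im.max(2)
P=C[(g<70)&(np.hypot(C[...,0]-.506,C[...,1]+.03)<.045)&(C[...,2]>.06)]
print(np.histogram(P[:,2],bins=np.arange(.06,.3,.01))); lo=P[P[:,2]<.16]; print(lo.min(0),lo.max(0))
E
```

```text
[(np.float64(0.12), np.int64(0)), (np.float64(0.13), np.int64(0)), (np.float64(0.14), np.int64(0)), (np.float64(0.15), np.int64(0)), (np.float64(0.16), np.int64(0)), (np.float64(0.17), np.int64(0)), (np.float64(0.18), np.int64(0)), (np.float64(0.19), np.int64(0)), (np.float64(0.2), np.int64(0)), (np.float64(0.21), np.int64(0)), (np.float64(0.22), np.int64(9)), (np.float64(0.23), np.int64(19)), (np.float64(0.24), np.int64(18)), (np.float64(0.25), np.int64(21)), (np.float64(0.26), np.int64(27)), (np.float64(0.27), np.int64(39)), (np.float64(0.28), np.int64(11)), (np.float64(0.29), np.int64(24)), (np.float64(0.3), np.int64(82)), (np.float64(0.31), np.int64(130)), (np.float64(0.32), np.int64(128)), (np.float64(0.33), np.int64(399)), (np.float64(0.34), np.int64(102)), (np.float64(0.35), np.int64(106))]
[[ 0.201 -0.568  0.258]
 [ 0.202 -0.565  0.258]
 [ 0.202 -0.563  0.257]
 [ 0.202 -0.56   0.257]
 [ 0.205 -0.568  0.257]
 [ 0.204 -0.566  0.256]
 [ 0.201 -0.564  0.254]
 [ 0.2   -0.561  0.252]
 [ 0.201 -0.57   0.252]
 [ 0.204 -0.566  0.253]
 [ 0.205 -0.561  0.252]
 [ 0.197 -0.572  0.246]]
(array([  0,   0,   0,   0,   0,   1,  14,  17,  18,  20,  29,   8,   2,
        26,  48,  64,  83, 118,  72,  82,  58,  13,  87]), array([0.06, 0.07, 0.08, 0.09, 0.1 , 0.11, 0.12, 0.13, 0.14, 0.15, 0.16,
       0.17, 0.18, 0.19, 0.2 , 0.21, 0.22, 0.23, 0.24, 0.25, 0.26, 0.27,
       0.28, 0.29]))
[ 0.49540321 -0.04195812  0.11923574] [ 0.52075183 -0.02339433  0.15990117]
```

The offset is the same at the start, +33 mm, so true tip z = reported z + 0.033. I'll back up along the arc and then descend to a reported z of about 0.052.

```bash
python3 -m jog '[[[0,0,0,0,-1],[0,-0.111,0.033,0,-1],[0,-0.111,0.033,0,-1],[0,-0.111,0.033,0,-1],[0,-0.111,0.033,0,-1],[0,-0.111,0.033,0,-1],[0,-0.111,0.033,0,-1],[0,-0.111,0.033,0,-1],[0,-0.111,0.033,0,-1],[0,-0.111,0.033,0,-1]]]' | head -1
python3 -m jog '[[[0,-0.111,0.033,0,-1],[0,-0.111,0.033,0,-1],[0,-0.111,0.033,0,-1],[0,-0.111,0.033,0,-1],[0,-0.111,0.033,0,-1],[0,-0.15,0.03,0,0],[0,-0.15,0,0,0],[0,0,0,0,0]]]' | head -1; python3 st.py
```

```text
time: 8.65
time: 9.65
t 9.65 P [ 0.4578 -0.0839  0.0861] F [-0.  -0.3 -0.4] xang 64.5 zdir [-0. -0. -1.] w 0.00662896058965286
pivot in tool xy mm [25.8 51.1]
knob in tool xy mm [-51.4  71.4]
pin in tool xy mm [132.   22.5]
```

```bash
python3 -m jog '[[[0,-0.15,0,0,0],[0,0,0,0.3,0],[0,0,0,0.3,0],[0,0,0,0.25,0],[0,0,0,0,0],[0,0,0,0,0]]]' | head -1; python3 st.py
python3 -m jog '[[[0,0.15,0,0,0],[0,0.15,0,0,0],[0,0.06,0,0,0],[0,0.111,-0.033,0,1],[0,0.111,-0.033,0,1],[0,0.111,-0.033,0,1],[0,0.111,-0.033,0,1]]]' | head -1; python3 st.py
```

```text
time: 10.4
t 10.4 P [ 0.4557 -0.0886  0.0522] F [-0.  -0.5  0.3] xang 64.6 zdir [ 0.  0. -1.] w 0.004886618379376362
pivot in tool xy mm [30.8 51. ]
knob in tool xy mm [-46.4  71.1]
pin in tool xy mm [137.1  22.6]
time: 11.28
t 11.275 P [ 0.4669 -0.0584  0.0523] F [-1.1 -1.3  1.1] xang 44.4 zdir [-0.    -0.001 -1.   ] w 0.00559739207729552
pivot in tool xy mm [17.5 51. ]
knob in tool xy mm [-48.1  96.5]
pin in tool xy mm [107.4 -12.3]
```

Force of about 1.7 N opposing the push is what contact with the lever should give. I'll carry on to 90°.

```bash
python3 -m jog '[[[0,0.111,-0.033,0,1],[0,0.111,-0.033,0,1],[0,0.111,-0.033,0,1],[0,0.111,-0.033,0,1],[0,0.111,-0.033,0,1],[0,0.111,-0.033,0,1],[0,0.111,-0.033,0,1],[0,0.111,-0.033,0,1],[0,0.111,-0.033,0,1]]]' | head -1; python3 st.py
python3 -m jog '[[[0,0.111,-0.033,0,1],[0,0.111,-0.033,0,1],[0,0,0,0,0]]]' | head -1; python3 st.py
python3 - <<'E'
from h import *
im,d,p=grab('scene'); save(im,'s3.png',(250,130,410,240),5)
E
```

```text
time: 12.4
t 12.4 P [ 0.4969 -0.0315  0.0519] F [-2.2 -2.   0.9] xang -0.6 zdir [-0.002 -0.001 -1.   ] w 0.0045896927107910365
pivot in tool xy mm [18.7 50.9]
knob in tool xy mm [  4.5 129.4]
pin in tool xy mm [ 37.5 -57.4]
time: 12.78
t 12.775 P [ 0.5042 -0.0291  0.0515] F [-6.1 -0.2  2.3] xang -10.5 zdir [-0.005 -0.    -1.   ] w 0.008500863270465933
pivot in tool xy mm [20.4 50.6]
knob in tool xy mm [ 19.9 130.5]
pin in tool xy mm [ 20.3 -59.3]
```

View pics/s3.png

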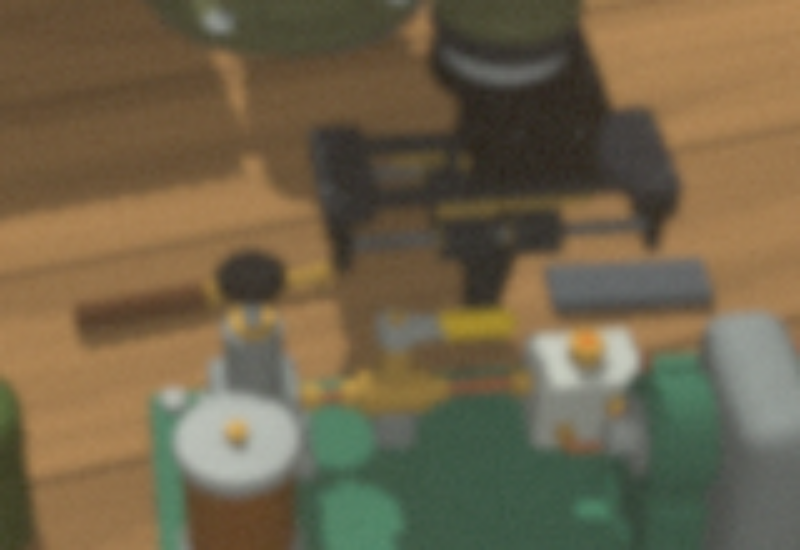

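The lever (yellow grip, 440–515 at row 322) now runs parallel to the pipe, with 6 N at the stop. I'll push 3 mm more to seat it, then back off and lift clear.

```bash
python3 -m jog '[[[0,0.08,0,0,0],[0,0,0,0,0]]]' | sed -n '1p;4p'
python3 -m jog '[[[0,-0.4,0,0,0],[0,-0.3,0,0,0],[0,0,0,-0.6,0],[0,0,0,-0.8,0],[0,0,0,-0.8,0],[0,0,0,-0.4,0],[0,0,0,0,0]]]' | head -1; python3 st.py
python3 - <<'E'
from h import *
im,d,p=grab('scene'); C=cloud(p,d); hsv=cv2.cvtColor(im,cv2.COLOR_RGB2HSV).astype(int)
m=(hsv[...,0]>20)&(hsv[...,0]<34)&(hsv[...,1]>130)&(C[...,2]>.08)&(C[...,2]<.112)&(np.hypot(C[...,0]-.515,C[...,1]+.083)<.085)
P=C[m]; print(m.sum(),P.mean(0)); c=P.mean(0)[:2]-np.array([.515,-.084]); l=cv2.fitLine(P[:,:2].astype(np.float32),cv2.DIST_L2,0,.01,.01).ravel()
print('lever angle from +y own: centroid',np.degrees(np.arctan2(c[0],c[1])),'line',np.degrees(np.arctan2(l[0],l[1])),'pipe',np.degrees(.184))
E
```

```text
time: 13.08
ft_force: [-12.7, 0.0, 8.3]
time: 13.95
t 13.95 P [ 0.4827 -0.0246  0.1569] F [ 0.5 -0.3 -0.5] xang -10.4 zdir [ 0.002 -0.001 -1.   ] w 0.0060323483707597015
pivot in tool xy mm [42.2 51.1]
knob in tool xy mm [ 41.7 131. ]
pin in tool xy mm [ 42.3 -58.8]
82 [ 0.52760787 -0.03790845  0.09877248]
lever angle from +y own: centroid 15.298438784937053 line 10.871923 pipe 10.542423430407148
```

The lever's fitted line is within 0.4° of the pipe, so the cock is open. Next I'll move above the knob.

```bash
python3 -m jog '[[[0,0.26,0.8,0,0],[0,0.26,0.8,0,0],[0,0.26,0.9,0,0],[0,0.26,0.8,0.2,0],[0,0,0,0.2,0],[0,0,0,0,0]]]' | head -1; python3 st.py
python3 - <<'E'
from h import *
im,d,p=grab('scene'); save(im,'s4.png',(250,130,410,240),5); np.savez('s4.npz',im=im,d=d)
E
```

```text
time: 14.75
t 14.75 P [ 0.4978 -0.1605  0.1381] F [-0.6  0.7  0.1] xang -10.4 zdir [-0.003  0.002 -1.   ] w 0.0037665345220118523
pivot in tool xy mm [  2.9 -79.8]
knob in tool xy mm [2.3 0.1]
pin in tool xy mm [   3.  -189.7]
```

View pics/s4.png

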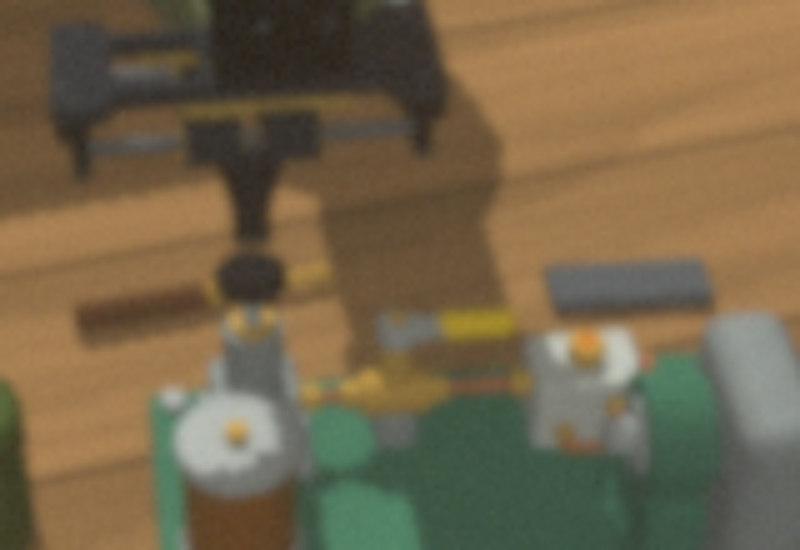

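The finger tip (252,235) is centred above the knob (250,272). I'll make the first stroke in checked steps.

```bash
python3 -m jog '[[[0,0.04,0,0.3,0],[0,0,0,0.3,0],[0,0,0,0.1,0],[0,0,0,0.1,0],[0,0,0,0,0]]]' | head -1; python3 st.py | head -1
python3 -m jog '[[[0,0,0,0.15,0],[0,0,0,0.15,0],[0,0,0,0.15,0],[0,0,0,0,0]]]' | head -1; python3 st.py | head -1
python3 -m jog '[[[0,0,0,0.1,0],[0,0,0,0,0]]]' | head -1; python3 st.py | head -1
```

```text
time: 15.42
t 15.425 P [ 0.5005 -0.1615  0.1085] F [-1.9  1.1  4.6] xang -10.4 zdir [-0.001  0.    -1.   ] w 0.003564844267287462
time: 15.92
t 15.925 P [ 0.5008 -0.1616  0.0939] F [-9.3  4.2 24. ] xang -10.4 zdir [-0.001 -0.001 -1.   ] w 0.006489483541456363
time: 16.18
t 16.175 P [ 0.501  -0.1617  0.0936] F [-17.9   5.9  47.7] xang -10.4 zdir [-0.001 -0.003 -1.   ] w 0.0030054043616182446
```

The stop is at a reported z of 0.0938, and the second step's command was already deep enough. I'll make the next strokes to that depth, lifting clear in between, and read the pin height numerically after each.

```bash
cat > pin.py <<'E'
from h import *
im,d,p=grab('scene'); C=cloud(p,d); hsv=cv2.cvtColor(im,cv2.COLOR_RGB2HSV).astype(int)
m=(hsv[...,0]>5)&(hsv[...,0]<20)&(hsv[...,1]>150)&(np.hypot(C[...,0]-.535,C[...,1]-.0245)<.014)&(C[...,2]>.06)
v,u=np.nonzero(m); print('pin px',m.sum(),'rows',v.min(),v.max(),'zmax',np.sort(C[m][:,2])[-4:].round(4))
k=(hsv[...,2]<60)&(np.hypot(C[...,0]-.5,C[...,1]+.161)<.02)&(C[...,2]>.1)&(C[...,2]<.152); print('knob top z',np.percentile(C[k][:,2],90) if k.any() else None)
E
python3 -m jog '[[[0,0,0,-0.4,0],[0,0,0,-0.55,0],[0,0,0,0,0],[0,0,0,0,0],[0,0,0,0,0]]]' | head -1; python3 st.py | head -1; python3 pin.py
python3 -m jog '[[[0,0,0,0.2,0],[0,0,0,0.16,0],[0,0,0,0.16,0],[0,0,0,0.16,0],[0,0,0,0.15,0],[0,0,0,0,0],[0,0,0,0,0]]]' | head -1; python3 st.py | head -1
python3 -m jog '[[[0,0,0,-0.4,0],[0,0,0,-0.43,0],[0,0,0,0,0],[0,0,0,0,0],[0,0,0,0,0]]]' | head -1;python3 st.py | head -1; python3 pin.py
```

```text
time: 16.8
t 16.8 P [ 0.4998 -0.162   0.1229] F [-0.   0.5  0.4] xang -10.4 zdir [-0.002  0.001 -1.   ] w 0.010593254465575838
pin px 17 rows 196 200 zmax [0.076  0.0761 0.0761 0.0765]
knob top z 0.14810365355266122
time: 17.73
t 17.725 P [ 0.5008 -0.1624  0.0939] F [-8.6  2.4 21.7] xang -10.4 zdir [-0.    -0.002 -1.   ] w 0.006132145044141044
time: 18.35
t 18.35 P [ 0.5001 -0.1621  0.1233] F [-0.3  0.6 -1. ] xang -10.4 zdir [-0.001  0.001 -1.   ] w 0.005249995450710248
pin px 16 rows 196 200 zmax [0.0764 0.0764 0.0764 0.0765]
knob top z 0.14827462649071593
```

Two full strokes are done and the pin is still down, as expected. I'll continue.

```bash

python3 -m jog '[[[0,0,0,0.2,0],[0,0,0,0.16,0],[0,0,0,0.16,0],[0,0,0,0.16,0],[0,0,0,0.15,0],[0,0,0,0,0],[0,0,0,0,0]]]' | head -1; python3 st.py | head -1
python3 -m jog '[[[0,0,0,-0.4,0],[0,0,0,-0.43,0],[0,0,0,0,0],[0,0,0,0,0],[0,0,0,0,0]]]' | head -1; python3 pin.py
python3 -m jog '[[[0,0,0,0.2,0],[0,0,0,0.16,0],[0,0,0,0.16,0],[0,0,0,0.16,0],[0,0,0,0.15,0],[0,0,0,0,0],[0,0,0,0,0]]]' | head -1; python3 st.py | head -1
python3 -m jog '[[[0,0,0,-0.4,0],[0,0,0,-0.43,0],[0,0,0,0,0],[0,0,0,0,0],[0,0,0,0,0]]]' | head -1;python3 st.py | head -1; python3 pin.py
```

```text
time: 19.27
t 19.275 P [ 0.5008 -0.1624  0.0939] F [-7.8  2.3 22. ] xang -10.5 zdir [-0.    -0.002 -1.   ] w 0.006726083505460975
time: 19.9
pin px 17 rows 196 200 zmax [0.0766 0.0775 0.0776 0.0806]
knob top z 0.14806248242069797
time: 20.82
t 20.825 P [ 0.5009 -0.1624  0.0939] F [-8.   2.3 21.4] xang -10.4 zdir [-0.    -0.002 -1.   ] w 0.0026808943897815153
time: 21.45
t 21.45 P [ 0.5001 -0.1621  0.1233] F [-0.4 -0.2  0.6] xang -10.5 zdir [-0.001  0.001 -1.   ] w 0.0013204847331943915
pin px 15 rows 194 199 zmax [0.0831 0.0849 0.0855 0.0871]
knob top z 0.14776799110211725
```

After stroke 4 the pin has partly lifted, so the next stroke should bring it out.

```bash

python3 -m jog '[[[0,0,0,0.2,0],[0,0,0,0.16,0],[0,0,0,0.16,0],[0,0,0,0.16,0],[0,0,0,0.15,0],[0,0,0,0,0],[0,0,0,0,0]]]' | head -1; python3 st.py | head -1
python3 -m jog '[[[0,0,0,-0.4,0],[0,0,0,-0.43,0],[0,0,0,0,0],[0,0,0,0,0],[0,0,0,0,0]]]' | head -1; python3 pin.py
python3 - <<'E'
from h import *
im,d,p=grab('scene'); save(im,'s5.png',(250,130,410,240),5)
E
```

```text
time: 22.38
t 22.375 P [ 0.5009 -0.1624  0.0939] F [-8.4  1.5 21.1] xang -10.4 zdir [-0.    -0.002 -1.   ] w 0.006106630918792751
time: 23.0
pin px 18 rows 193 199 zmax [0.091  0.0915 0.094  0.0945]
knob top z 0.14794431087129395
```

View pics/s5.png

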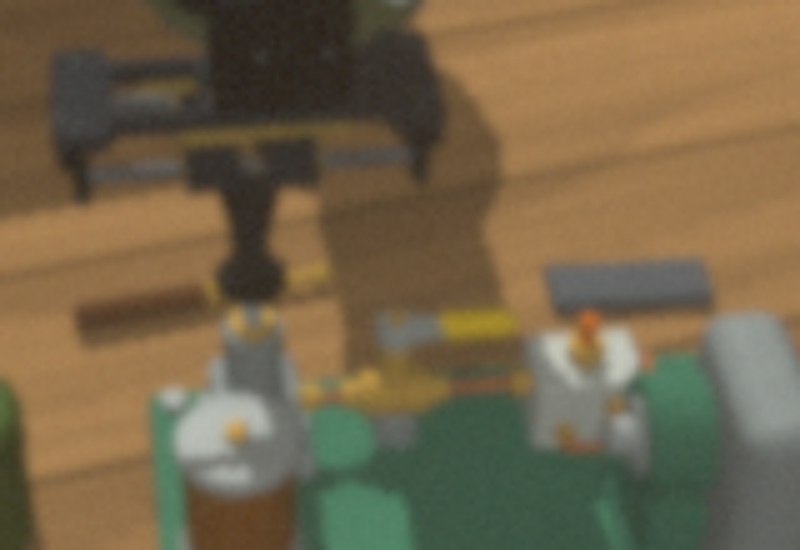

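The pin (588,325) now stands well clear of its gland, about 16 mm against 8 mm after stroke 4. That is fully out, since the last-but-one stroke lifts it 9 mm at most. I'll lift clear, check once more and hand in.

```bash

python3 -m jog '[[[0,0,0,-0.6,0],[0,0,0,-0.8,0],[0,0,0,-0.6,0],[0,0,0,0,0],[0,0,0,0,0]]]' | head -1; python3 st.py | head -1; python3 pin.py; python3 pin.py
python3 - <<'E'
from h import *
im,d,p=grab('top'); save(im,'t5.png'); 
E
```

```text
time: 23.72
t 23.725 P [ 0.5    -0.1621  0.203 ] F [-0.1 -0.5 -0.4] xang -10.4 zdir [-0.001  0.    -1.   ] w 0.007036797282088354
pin px 18 rows 193 199 zmax [0.0911 0.0919 0.092  0.0928]
knob top z 0.14781164238011157
pin px 18 rows 193 200 zmax [0.0919 0.0922 0.0927 0.0937]
knob top z 0.14739851732243897
```

View pics/t5.png

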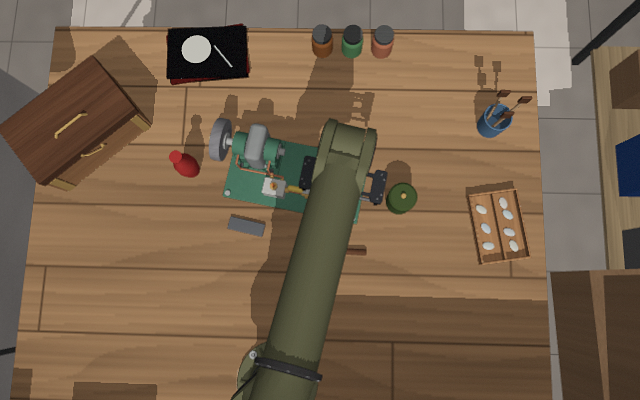

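The vase (185,163), caddy (402,197), slip (246,225), burnisher (355,250) and tray (498,226) are where they were. The robot is clear, so I'm handing in.

```bash
python3 -c "
from bench import job; print(job.close_job())"
```

```text
the job is handed in; nothing more can be done
None
```

The job is done and handed in at about 24 s. I pushed the cock lever to its stop, then gave the plunger five full strokes until the orange pin popped out.

**Last checks**
- **Lever:** its fitted line lies within about 0.4° of the pipe. I seated it with about 13 N at the stop. A cruder angle from the grip's centroid read about 5° off, which I put down to the camera seeing only one side of the grip.
- **Pin:** its top rose from 76 mm to about 92 mm, so it stands roughly 16 mm out. It read about 8 mm after the fourth stroke. Nothing went near it.
- **Plunger:** the knob top is back at 148 mm, the same as between strokes, and the gripper is well above it.
- **Loose items:** the vase, caddy, slip and tray look unmoved in the top view. The arm hid part of the burnisher, but the end in view was where it had been.

**What went wrong or disagreed**
- **Tool height:** the reported height is about 33 mm lower than where the finger tips really are. My first sweep therefore passed over the lever without touching it; I measured the offset from the depth image and corrected for it.
- **First stroke force:** it pressed harder than needed, about 48 N upward and about 51 N in all, on the finger tips at the plunger's stop. The later strokes were about 22 N.

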